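# Hold a sprung sample-port shutter half open with a sterilised rod

## Task

Take the rod out of its block by its handle and sterilise it by dipping its tip well down into the open dry sterilising pot while the shutter is still closed, then lift it out again. With the same rod, never with the fingers, push the reader's sprung shutter to half of its travel for a port inspection, not running it near its end stop, and finish the program while still holding the rod there so that the shutter stays half open: let go of nothing. Leave the pot standing where it is and do not disturb the tray, jar and tube rack.

Things in the scene. Friction and masses are not known exactly. Their poses are not given: they have to be found in the camera images.
- reader: fixed white desktop reader 150 (its x) x 210 (its y) x 70 mm high; origin at the centre of its underside. The steel shutter on its top slides to the reader's own +y between two rails 7 mm high along y (outer faces at x = -40 and +40 mm). Dark ticks beside the -x rail show where the lug's pushed face stands closed, at half travel (long tick) and at the end: y = -62, -32, -2 mm
- shutter (a joint): travel of the shutter in m: 0 closed, 0.06 at the end stop, half is 0.03. It moves to the reader's +y. A spring pushes it closed, about 1 N at 0, 3 N at half and 5 N at the end; it shuts by itself when let go
- lug (a point): middle of the face to push on the shutter's upright steel lug, 92 mm above the bench; axes as the reader's. The lug is 44 mm wide (reader's x), 8 mm thick (y) and stands up to 107 mm above the bench. The face looks to the reader's -y: push it to +y. Before it is the flat free top of the reader, 43 mm to its edge when closed
- rack: fixed grey block 80 (x) x 100 (y) x 70 mm high with three 13 mm holes in a row along its y, 34 mm apart; origin at the centre of its underside. The rod stands upright in the middle hole, the others are empty
- rod_handle (a point): centre of the rod's square white handle (14 x 14 x 55 mm, upright), 32.5 mm above the rack's top; x and y square to its flats, z up the rod away from the tip. Below it a collar 20 mm in diameter and 5 mm thick rests on the rack; then a steel shank 8 mm in diameter, 65 mm long, down to the tip. About 60 g
- rod_tip (a point): free lower end of the rod's shank, 97.5 mm below the handle's centre; at the start it is inside the rack's hole, 5 mm above the bench, so the rod must be lifted straight up by 70 mm or more to clear
- pot: loose small open round steel pot, outer diameter 62 mm, inner 56 mm, 55 mm high, on a round white foot 80 mm in diameter and 10 mm high, about 350 g; origin at the centre of its underside, inner floor 12 mm above the bench
- pot_rim (a point): centre of the pot's open mouth, level with its rim, 55 mm above the bench
- tray: bystander: orange open tray 90 x 120 x 35 mm; origin at the centre of its underside
- jar: bystander: closed jar 54 mm in diameter, 75 mm high; origin at the centre of its underside
- tubes: bystander: white rack 50 x 170 mm holding six capped tubes, 78 mm high in all; origin at the centre of its underside
There are look-alikes about, which are no part of the job. Of the things that look like the part that bears rod_handle, take the one that is nearest to the robot's base at the start.

How it is judged (in metres and radians):
On the way, in this order (a step that is already met when the one before it is completed fails the run):
1. the gripped rod's tip is inside the pot, at least 12 mm below the rim, with the shutter still closed (horizontal distance between rod_tip and pot_rim below 0.028 m and z of rod_tip in the frame of pot_rim below -0.012 m and contact force between the fingers and rod above 1 N and value of joint shutter below 0.006 m), for 0.1 s.
2. the rod has been lifted out of the pot, the shutter still closed (z of rod_tip in the frame of pot_rim above 0.003 m and contact force between the fingers and rod above 1 N and value of joint shutter below 0.006 m), for 0.1 s.
At the end, for the whole second after the job is handed in: at the end the shutter stands still at half travel (30 mm, within 7 mm either way), held against its spring by the rod alone, and the rod is gripped by the fingers, its handle more than 120 mm above the bench, touching neither rack nor pot; the pot stands upright within 30 mm of its start (value of joint shutter between 0.023 and 0.037 m and velocity of joint shutter between -0.01 and 0.01 m/s and contact force between rod and shutter above 0.7 N and contact force between the fingers and rod above 1 N and height (world z) of rod_handle above 0.12 m and contact force between rod and rack below 0.3 N and contact force between rod and pot below 0.3 N and angle between pot's own z axis and vertical below 0.1 rad and distance of pot from where it was at the start of the episode below 0.03 m); the arm keeps its last pose, push and grip.
It fails at once if the shutter is run near its end stop (beyond 52 mm) (value of joint shutter above 0.052 m).
It fails at once if the fingers or the arm touch the shutter (contact force between any of the fingers, the arm and shutter above 0.5 N).
It fails at once if the pot is tipped or shoved (30 mm) (angle between pot's own z axis and vertical above 0.35 rad or distance of pot from where it was at the start of the episode above 0.03 m).
It fails at once if a bystander is disturbed (moved 30 mm) (distance of any of tray, jar, tubes from where it was at the start of the episode above 0.03 m).
It also fails if it takes over 56 s, if anything falls off the work surface, if the arm or the gripper's body presses on something with over 40 N, if the wrist force passes 120 N, or if a joint passes its speed limit or range.

## Robot

A 6-joint arm with a two-finger parallel gripper is mounted at the origin on the work surface. World frame = base frame: x ahead of the robot, y to its left, z up, the work surface at z = 0. Lengths are in m, angles in degrees, forces in N, time in s.
With the tool pointing down it reaches from about 0.375 to 0.75 m from the base axis. Payload 9 kg.
Tool frame: the origin (TCP) lies where the fingers leave the gripper's body, on its centre line; the fingertips stand 73 mm ahead of it and the grasp point (between the pads) lies 54 mm ahead of it (ctrl.grip_point_offset is the distance from the TCP to the grasp point, in m); z points along the fingers, y is the line along which they close (so a half turn about z gives the same grasp; the last joint's range is limited). The gripper opens to 85 mm and grips with 20 to 120 N. Pads are 22 mm wide; open, the fingers measure 114 mm over their backs; the gripper's body (76 mm by 85 mm) begins 54 mm behind the grasp point. The pads swing forward as they close: fully open they stand 13 mm farther back than shut.
Start: joints at [54.677, 5.964, 5.575, 89.605, 0, 77.527], TCP at [0.233, 0.553, 0.304] pointing down, gripper open.
Joint ranges: [-171.21, 171.21], [-48.23, 106.86], [-62.78, 66.21], [-105.2, 120.99], [-86.42, 89.51], [-180, 180]. Speed limits (degrees/s): [127.2, 127.2, 147.25, 180, 180, 180].

## Interface

Orientations are given as [roll, pitch, yaw] about the fixed x, y, z axes, in that order (R = Rz(yaw) Ry(pitch) Rx(roll)).
In Python, from rig import ctrl gives the robot as it stands.
- The arm moves only by the tool jog_arm, never from a script. Its argument "steps" is a list that holds one entry, the list of rows, each a list of 7 numbers: the turn, a rotation vector about the world's x, y, z in units of 5 degrees (1.0 is 5 degrees), then the shift along the world's x, y, z in mm, then the gripper's target within -1 to 1 (fully open at 1, half-way at 0, shut at -1). In form: [[[ax, ay, az, x, y, z, gripper], ...]]. A call has 1 to 12 rows; each row is the pose to reach, as a shift and turn from the pose commanded when the call began; what a row does not reach only later rows make up. A row lasts 1/8 s, in which the tool goes at most 62.5 mm and 10.7 degrees, less where a joint would pass 70% of its speed; a pose out of reach is approached as far as the arm can. A call with a gripper value outside its range is refused whole. The fingers move at their own pace and stop on an object; "newtons" is the grip in N (left out, the last holds). Time passes only in rows, so rows that repeat a pose let the fingers close. It gives the time, the measured TCP pose, the force, the opening and the grip force at its end, in the units of the state.
- ctrl.sense(): the state, without advancing time (a new reading comes with each control period).
- ctrl.snapshot(name): name is "side" or "top"; returns a dict with "image" (384x512x3 uint8, blue, green, red), "camera_matrix" (3x3 intrinsics, pixels), "D" ([k1, k2, p1, p2, k3] as OpenCV has them; the pictures are not rectified), "R" (3x3) and "t" (3): a world point X has camera coordinates R X + t. Camera axes: x right, y down, z forward; pixel columns grow to the right and rows downward; lengths in m; the calibration is good to about 2 mm. A picture is of the moment at which its call begins. There is no depth.
- ctrl.hand_in(): hands the job in; it is judged then, once.
Trained networks look in the newest picture that a camera, given by its name, has taken for a name from the list of things; names that differ only in an ending like _2 or _b are one class to them, and where a whole thing is asked for, a point or a joint stands for the part that bears it (a point fixed in the world has none). Each returns a list of dicts, best first, with "conf" (0 to 1); they miss things now and then, are a little off and sometimes report something else, mostly with a low value. They report only what shows in the picture. A call takes as long as a camera call. They do not tell look-alikes from the thing itself.
- ctrl.search_frame(camera, target): "position" ([column, row] in pixels, amid what is visible of it).
- ctrl.pinpoint(camera, target): "position" ([column, row] in pixels: a listed point, or the origin of a listed thing).
The state is a dict: "time_s": time; "qpos": joint angles; "qd": joint speeds; "joint_torque": joint torques, N m; "ee_pos": TCP position; "eef_rot": TCP orientation; "force": force on the tool from outside, world axes, zero at the start; "wrist_torque": the same for the moment, N m; "width": opening from 0.0 (shut) to 1.0 (fully open); "gripper_force": force on a finger pad.
Only numpy, scipy, OpenCV 4.12 (cv2) and the standard library are available. Lean on these libraries where they do the work, as an engineer would, in place of code of your own. Each camera call takes 0.05 s, during which the arm holds its last target. There are 200 camera calls.

## Working session

There is one attempt and no reset: what is moved stays moved. The work goes in short steps, Python scripts to look and compute and a tool call to move; the robot and the scene stay as the last step left them, time stands still between calls to the robot, and variables do not carry over. Pictures are saved under pics/ and viewed, at most 10 in all, crops included, and the job is handed in when it is done.

Besides the shell and the picture viewer there is one more tool, called after ">>>" as name(argument=value, ...) on one line, values as JSON. jog_arm: Moves the arm, as the interface text tells. Its arguments: {"type":"object","properties":{"steps":{"type":"array"},"newtons":{"type":"number"}},"required":["steps"]}

```bash
mkdir -p pics; cat > h.py <<'E'
import numpy as np, cv2
from rig import ctrl
def ray(s,px):
    u=cv2.undistortPoints(np.array([[px]],float),np.array(s["camera_matrix"]),np.array(s["D"]))[0,0]
    R=np.array(s["R"]);t=np.array(s["t"])
    return -R.T@t, R.T@np.array([u[0],u[1],1])
def atz(s,px,z):
    o,d=ray(s,px); return o+d*(z-o[2])/d[2]
def proj(s,X):
    return cv2.projectPoints(np.array([X],float),cv2.Rodrigues(np.array(s["R"]))[0],np.array(s["t"],float),np.array(s["camera_matrix"]),np.array(s["D"]))[0][0,0]
def tri(a,b):
    (o1,d1),(o2,d2)=a,b
    A=np.stack([d1,-d2],1);k=np.linalg.lstsq(A,o2-o1,rcond=None)[0]
    p,q=o1+k[0]*d1,o2+k[1]*d2
    return (p+q)/2,np.linalg.norm(p-q)
E
python3 - <<'E'
from h import *
S={}
for c in("side","top"):
    s=S[c]=ctrl.snapshot(c); cv2.imwrite(f"pics/{c}0.png",s["image"]); print(c,"cam",ray(s,(256,192))[0].round(3))
    for n,z in(("rod_handle",.1025),("pot_rim",.055),("lug",.092),("reader",0),("rack",0),("pot",0),("tray",0),("jar",0),("tubes",0)):
        for r in ctrl.pinpoint(c,n): print(c,n,np.round(r["position"],1),round(r["conf"],2),atz(s,r["position"],z).round(3))
E
```

```text
side cam [ 0.249 -0.668  0.541]
side rod_handle [329.7 238.6] 0.91 [ 0.607 -0.299  0.103]
side rod_handle [348.2 285.5] 0.86 [ 0.563 -0.4    0.102]
side rod_handle [276.7 261.3] 0.73 [ 0.493 -0.301  0.102]
side pot_rim [168.4 144.1] 0.61 [0.492 0.304 0.055]
side lug [213.9 189.9] 0.94 [ 0.493 -0.037  0.092]
side lug [356.8 243.6] 0.62 [ 0.651 -0.325  0.092]
side reader [215.6 205.8] 0.86 [0.517 0.024 0.   ]
side rack [276.4 299.2] 0.82 [ 0.499 -0.298  0.   ]
side pot [171.5 161.3] 0.56 [0.492 0.297 0.   ]
side tray [357.3 242.1] 0.6 [ 0.737 -0.252  0.   ]
side jar [257.1 160.5] 0.95 [0.723 0.177 0.   ]
side jar [294.9 183.7] 0.41 [0.751 0.013 0.   ]
side tubes [295.2 183. ] 0.6 [0.753 0.015 0.   ]
top cam [ 0.507 -0.039  1.202]
top rod_handle [407.1 196.1] 0.68 [ 0.565 -0.393  0.103]
top rod_handle [371.2 225. ] 0.61 [ 0.5   -0.305  0.103]
top rod_handle [363.6 174.6] 0.46 [ 0.618 -0.293  0.103]
top rod_handle [228.9 221.2] 0.4 [0.518 0.025 0.103]
top pot_rim [116.5 232.6] 0.86 [0.498 0.301 0.055]
top lug [250.7 228.6] 0.89 [ 0.5   -0.025  0.092]
top lug [236. 129.] 0.16 [0.736 0.004 0.092]
top reader [239.1 127.7] 0.67 [ 0.758 -0.001  0.   ]
top reader [230.  222.7] 0.62 [0.515 0.028 0.   ]
top reader [341.3 134. ] 0.51 [ 0.735 -0.263  0.   ]
top rack [358.3 223.3] 0.85 [ 0.505 -0.297  0.   ]
top pot [123.  234.1] 0.62 [0.493 0.301 0.   ]
top tray [340.2 133.8] 0.78 [ 0.736 -0.26   0.   ]
top jar [173.6 142.2] 0.66 [0.725 0.168 0.   ]
top tubes [237.8 134. ] 0.75 [0.742 0.003 0.   ]
top tubes [358.9 223.4] 0.5 [ 0.505 -0.299  0.   ]
```

View pics/side0.png

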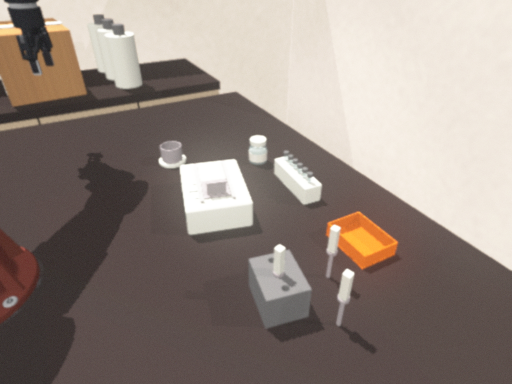

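View pics/top0.png

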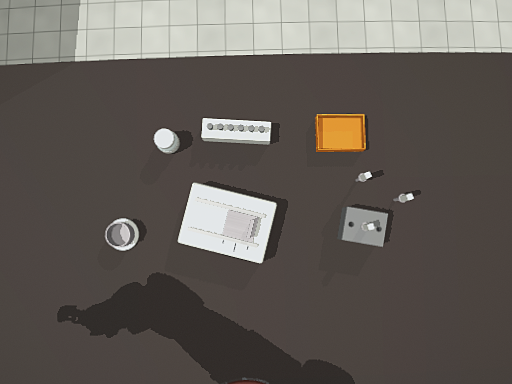

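```bash
python3 - <<'E'
import cv2
a=cv2.imread("pics/side0.png")[200:350,220:400]; b=cv2.imread("pics/top0.png")[150:300,200:425]
a=cv2.resize(a,(360,300),interpolation=3);b=cv2.resize(b,(440,300),interpolation=3)
a=cv2.resize(cv2.imread("pics/side0.png")[200:340,240:400],None,fx=5,fy=4,interpolation=3)
b=cv2.imread("pics/top0.png")
a=cv2.imread("pics/side0.png")[205:335,240:400]
cv2.imwrite("pics/c1.png",cv2.hconcat([cv2.resize(a,(400,325),interpolation=3),cv2.resize(b[160:290,335:435],(250,325),interpolation=3)]))
cv2.imwrite("pics/c2.png",cv2.resize(b[150:290,180:300],(514,600),interpolation=3))
E
```

```text
(no output)
```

View pics/c1.png

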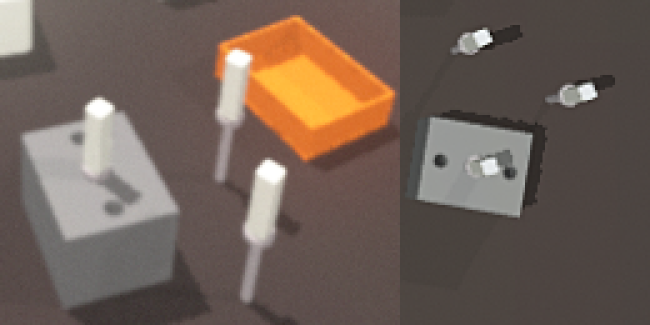

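View pics/c2.png

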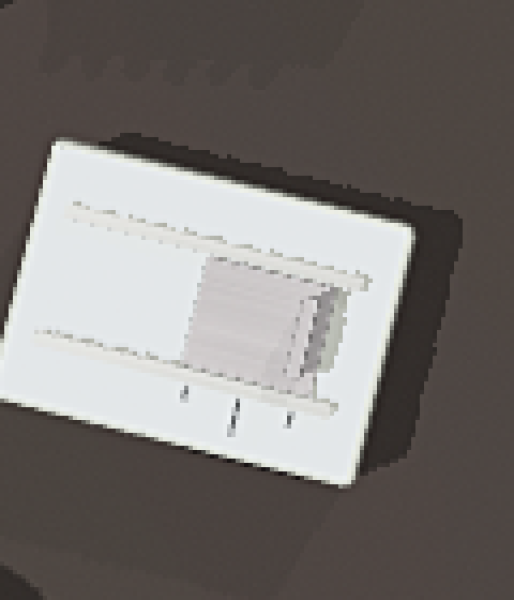

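Rod candidates (side picture): (277,261), standing in the grey rack, at about (0.497,-0.303) and 0.58 m from base; (330,239) at 0.68 m; (348,286) at 0.69 m. The one in the rack is nearest and fits the description, and the crop confirms it. The reader is at top (229,222), with its lug at its right (−y) end; the pot is at (120,233).

```bash
python3 - <<'E'
from h import *
S={c:ctrl.snapshot(c) for c in("side","top")}
im=S["top"]["image"]; s=S["top"]
hsv=cv2.cvtColor(im,cv2.COLOR_BGR2HSV)
def quad(mask,x0,x1,y0,y1):
    m=np.zeros_like(mask);m[y0:y1,x0:x1]=mask[y0:y1,x0:x1]
    c=max(cv2.findContours(m,cv2.RETR_EXTERNAL,cv2.CHAIN_APPROX_NONE)[0],key=cv2.contourArea)
    P=np.array([atz(s,p[0].astype(float),.07)[:2] for p in c],np.float32)
    r=cv2.minAreaRect(P); print(np.round(r[0],4),np.round(r[1],4),round(r[2],2)); print(np.round(cv2.boxPoints(r),3).tolist())
quad(((hsv[...,2]>170)*255).astype(np.uint8),170,290,175,270)
quad((((hsv[...,2]>100))*255).astype(np.uint8),335,395,200,255)
for n in("rod_handle","lug","pot_rim"):
    d={c:[ray(S[c],r["position"]) for r in ctrl.pinpoint(c,n)[:3]] for c in S}
    for a in d["side"]:
        for b in d["top"]:
            p,e=tri(a,b)
            if e<.02: print(n,p.round(4),round(e,4))
E
```

```text
[0.5161 0.0321] [0.2081 0.1477] 74.64
[[0.4169999957084656, -0.04899999871850014], [0.5600000023841858, -0.08799999952316284], [0.6150000095367432, 0.11299999803304672], [0.47200000286102295, 0.15199999511241913]]
[ 0.4974 -0.2969] [0.1007 0.0815] 78.67
[[0.44699999690055847, -0.33799999952316284], [0.5270000100135803, -0.3540000021457672], [0.546999990940094, -0.2549999952316284], [0.46700000762939453, -0.23899999260902405]]
rod_handle [ 0.6305 -0.3299 -0.004 ] 0.0157
rod_handle [ 0.5628 -0.3971  0.1003] 0.0014
rod_handle [ 0.614  -0.3009  0.0962] 0.0009
rod_handle [ 0.5538 -0.3686  0.176 ] 0.0114
lug [ 0.4986 -0.03    0.0939] 0.0008
pot_rim [0.4927 0.3014 0.0512] 0.0076
```

```bash
python3 - <<'E'
from h import *
S={c:ctrl.snapshot(c) for c in("side","top")}
print(tri(ray(S["side"],(276.7,261.3)),ray(S["top"],(371.2,225))))
print(proj(S["side"],(.497,-.297,.1025)),proj(S["top"],(.497,-.297,.1025)))
r=ctrl.sense();print(r["ee_pos"],r["eef_rot"],r["time_s"],r["width"],r["force"])
# handle top centre (white blob) in top view
im=S["top"]["image"][205:250,340:392]; m=(im.min(2)>190).astype(np.uint8)
n,_,st,ce=cv2.connectedComponentsWithStats(m)
for i in range(1,n): 
    p=ce[i]+[340,205]; print(st[i],p,atz(S["top"],p,.13).round(4))
# pot: white-foot fit
im=S["top"]["image"][210:260,95:150]; m=(im.min(2)>150).astype(np.uint8)
c=max(cv2.findContours(m,0,1)[0],key=cv2.contourArea)
P=np.array([atz(S["top"],q[0]+np.array([95.,210.]),.01)[:2] for q in c],np.float32);print("foot",cv2.fitEllipse(P))
E
```

```text
(array([ 0.49670962, -0.30327431,  0.10279516]), np.float64(0.008252079935023046))
[277.31350378 258.79606127] [367.70541129 226.54837762]
[0.23300295 0.55292864 0.30390702] [1.79996908e+02 1.19472959e-03 1.57149618e+02] 1.5 1.0005163535740877 [0.66322177 0.1543815  0.6663598 ]
[23 18  2  1  2] [363.5 223. ] [ 0.5055 -0.2813  0.13  ]
[27 18  8  7 35] [370.54285714 226.37142857] [ 0.4975 -0.2971  0.13  ]
foot ((0.4934552013874054, 0.30172669887542725), (0.0783887729048729, 0.08150030672550201), 176.94346618652344)
```

>>> jog_arm(steps=[[[0,0,0.6,50,-113,0,1],[0,0,1.2,108,-226,0,1],[0,0,2.3,162,-340,0,1],[0,0,2.3,217,-453,0,1],[0,0,2.3,217,-453,0,1],[0,0,2.3,217,-453,0,1],[0,0,2.3,217,-453,0,1],[0,0,2.3,240,-650,0,1],[0,0,2.3,264,-850,0,1],[0,0,2.3,264,-850,0,1],[0,0,2.3,264,-850,0,1],[0,0,2.3,264,-850,0,1]]], newtons=60)

```text
time_s: 3.0
ee_pos: [0.4735, -0.1521, 0.3042]
eef_rot: [-180.0, 0.1, 168.6]
force: [1.3, -0.2, -1.0]
width: 0.998
gripper_force: 0.0
```

>>> jog_arm(steps=[[[0,0,0,12,-60,0,1],[0,0,0,20,-120,0,1],[0,0,0,24,-145,0,1],[0,0,0,24,-145,-30,1],[0,0,0,24,-145,-70,1],[0,0,0,24,-145,-70,1],[0,0,0,24,-145,-70,1]]])

```text
time_s: 3.88
ee_pos: [0.4978, -0.295, 0.2356]
eef_rot: [-180.0, 0.1, 168.7]
force: [0.8, -0.5, 0.8]
width: 1.001
gripper_force: 0.0
```

>>> jog_arm(steps=[[[0,0,0,0,-2,-20,1],[0,0,0,0,-2,-45,1],[0,0,0,0,-2,-65,1],[0,0,0,0,-2,-79,1],[0,0,0,0,-2,-79,1],[0,0,0,0,-2,-79,1]]])

```text
time_s: 4.62
ee_pos: [0.4978, -0.2972, 0.1558]
eef_rot: [-180.0, 0.1, 168.7]
force: [-0.7, -0.3, 0.7]
width: 1.001
gripper_force: 0.0
```

```bash
python3 - <<'E'
from h import *
s=ctrl.snapshot("side");a=cv2.resize(s["image"][150:330,200:360],(400,450),interpolation=3)
s=ctrl.snapshot("top");b=cv2.resize(s["image"][170:290,320:426],(397,450),interpolation=3)
cv2.imwrite("pics/g1.png",cv2.hconcat([a,b]))
E
```

```text
(no output)
```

View pics/g1.png

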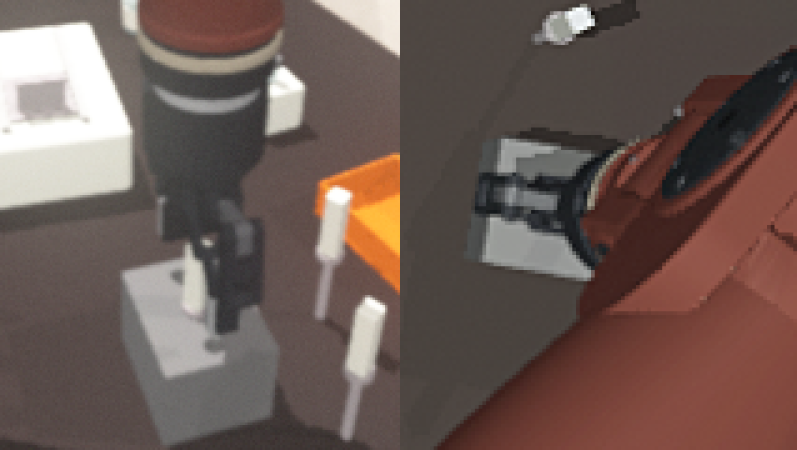

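The fingers straddle the white handle (crop ~(195,275)) along the rack's hole row; I'll close.

>>> jog_arm(steps=[[[0,0,0,0,0,0,-0.2],[0,0,0,0,0,0,-0.6],[0,0,0,0,0,0,-1],[0,0,0,0,0,0,-1],[0,0,0,0,0,0,-1],[0,0,0,0,0,0,-1],[0,0,0,0,0,0,-1],[0,0,0,0,0,0,-1]]], newtons=70)

```text
time_s: 5.72
ee_pos: [0.4976, -0.2969, 0.1551]
eef_rot: [-180.0, 0.0, 168.7]
force: [0.3, 0.1, 3.9]
width: 0.181
gripper_force: 68.2
```

>>> jog_arm(steps=[[[0,0,0,0,0,20,-1],[0,0,0,0,0,50,-1],[0,0,0,0,0,85,-1],[0,0,0,0,0,120,-1],[0,0,0,0,0,150,-1],[0,0,0,0,0,150,-1],[0,0,0,0,0,150,-1]]])

```text
time_s: 6.6
ee_pos: [0.4974, -0.2967, 0.3046]
eef_rot: [180.0, -0.0, 168.7]
force: [-0.2, 0.3, -0.2]
width: 0.185
gripper_force: 68.2
```

```bash
python3 - <<'E'
from h import *
S={}
for c in("side","top"):
    S[c]=ctrl.snapshot(c)
    for n in("rod_tip","rod_handle"):
        for r in ctrl.pinpoint(c,n): print(c,n,np.round(r["position"],1),round(r["conf"],2))
t=np.array(ctrl.sense()["ee_pos"])
for dz in(.054,.151): print([proj(S[c],t-[0,0,dz]).round(1) for c in S])
cv2.imwrite("pics/l1.png",cv2.resize(S["side"]["image"][80:330,180:380],(480,600),interpolation=3))
E
```

```text
side rod_tip [325.  272.4] 0.83
side rod_tip [280.9 236.8] 0.66
side rod_handle [330.7 238.3] 0.86
side rod_handle [347.7 287.7] 0.83
top rod_tip [228.8 219.9] 0.52
top rod_tip [395.7 199. ] 0.42
top rod_handle [365.8 175.4] 0.45
[array([280.8, 185.8]), array([384.6, 226.6])]
[array([278.4, 235.9]), array([372.9, 226.5])]
```

View pics/l1.png

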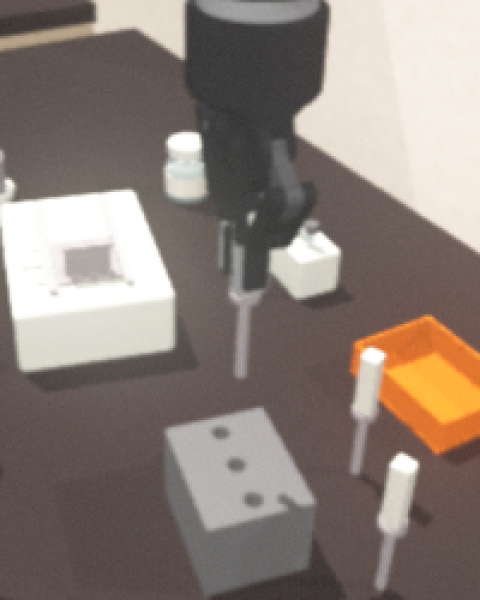

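>>> jog_arm(steps=[[[0,0,0,0,55,0,-1],[0,0,0,0,110,0,-1],[0,0,0,0,165,0,-1],[0,0,0,0,220,0,-1],[0,0,0,0,275,0,-1],[0,0,0,0,330,0,-1],[0,0,0,-2,385,0,-1],[0,0,0,-4,440,0,-1],[0,0,0,-4,495,0,-1],[0,0,0,-4,550,0,-1],[0,0,0,-4,585,0,-1],[0,0,0,-4,598,0,-1]]])

```text
time_s: 8.4
ee_pos: [0.4929, 0.3029, 0.3044]
eef_rot: [-180.0, -0.0, 168.8]
force: [1.0, -0.9, -0.4]
width: 0.19
gripper_force: 68.4
```

>>> jog_arm(steps=[[[0,0,0,0,0,0,-1],[0,0,0,0,0,0,-1],[0,0,0,0,0,-30,-1],[0,0,0,0,0,-60,-1],[0,0,0,0,0,-80,-1],[0,0,0,0,0,-80,-1],[0,0,0,0,0,-80,-1]]])

```text
time_s: 9.28
ee_pos: [0.494, 0.301, 0.2262]
eef_rot: [180.0, 0.1, 168.6]
force: [0.5, 0.4, -1.0]
width: 0.186
gripper_force: 68.4
```

```bash
python3 - <<'E'
from h import *
S={}
for c in("side","top"):
    S[c]=ctrl.snapshot(c)
    for n in("rod_tip","pot_rim"):
        for r in ctrl.pinpoint(c,n): print(c,n,np.round(r["position"],1),round(r["conf"],2))
t=np.array(ctrl.sense()["ee_pos"]);print(t)
print([proj(S[c],t-[0,0,.151]).round(1) for c in S],[proj(S[c],(.4935,.3015,.055)).round(1) for c in S])
a=cv2.resize(S["side"]["image"][60:180,110:230],(400,400),interpolation=3)
b=cv2.resize(S["top"]["image"][170:290,60:180],(400,400),interpolation=3)
cv2.imwrite("pics/p1.png",cv2.hconcat([a,b]))
E
```

```text
side rod_tip [327.2 273.4] 0.59
side rod_tip [335.6 328.4] 0.57
side rod_tip [170.1 134.6] 0.48
side pot_rim [169.6 145.1] 0.9
top rod_tip [355.1 180.1] 0.65
top rod_tip [393.6 199.3] 0.55
top pot_rim [252.1 229.5] 0.69
top pot_rim [120.1 234.3] 0.65
[0.49370928 0.30128609 0.22554275]
[array([168.3, 138.4]), array([114.2, 234.4])] [array([169.1, 144.4]), array([116.5, 234.3])]
```

View pics/p1.png

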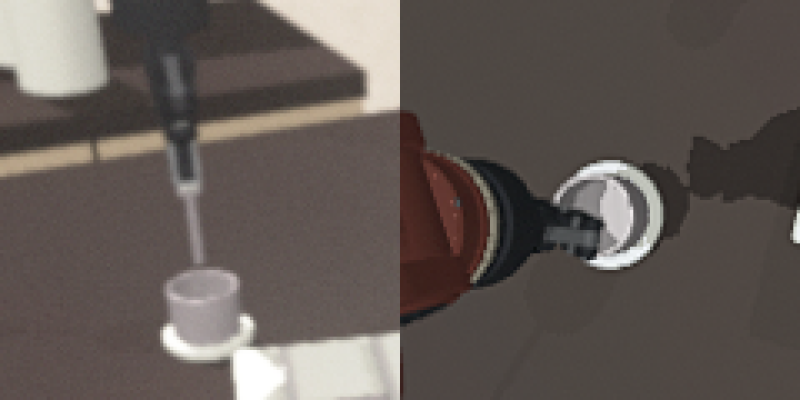

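Tip at side px (170,139), directly above the pot's mouth (171,145). Dip now.

>>> jog_arm(steps=[[[0,0,0,0,0,-15,-1],[0,0,0,0,0,-30,-1],[0,0,0,0,0,-45,-1],[0,0,0,0,0,-45,-1],[0,0,0,0,0,-45,-1],[0,0,0,0,0,-45,-1],[0,0,0,0,0,-45,-1]]])

```text
time_s: 10.45
ee_pos: [0.4938, 0.3012, 0.1805]
eef_rot: [180.0, 0.0, 168.7]
force: [-0.8, 0.2, 0.3]
width: 0.185
gripper_force: 68.4
```

>>> jog_arm(steps=[[[0,0,0,0,0,20,-1],[0,0,0,0,0,60,-1],[0,0,0,0,0,110,-1],[0,0,0,0,0,125,-1],[0,0,0,0,0,125,-1],[0,0,0,0,0,125,-1],[0,0,0,0,0,125,-1]]])

```text
time_s: 11.32
ee_pos: [0.493, 0.301, 0.3033]
eef_rot: [-179.9, -0.1, 168.6]
force: [0.0, 0.8, -0.8]
width: 0.183
gripper_force: 68.4
```

```bash
python3 - <<'E'
from h import *
S={c:ctrl.snapshot(c) for c in("side","top")}
s=S["top"]
im=s["image"][210:260,95:150]; m=(im.min(2)>150).astype(np.uint8)
c=max(cv2.findContours(m,0,1)[0],key=cv2.contourArea)
P=np.array([atz(s,q[0]+np.array([95.,210.]),.01)[:2] for q in c],np.float32);print("foot",cv2.fitEllipse(P))
l=[ctrl.pinpoint(c,"lug") for c in S]
print([(np.round(r["position"],1),round(r["conf"],2)) for k in l for r in k])
C=np.array([.516,.032]);ex=np.array([.9643,-.2649]);ey=np.array([.2649,.9643])
for x,y in((0,-62),(0,-32),(0,-85)):
    p=C+(x*ex+y*ey)/1000; print(x,y,p.round(4),[proj(S[c],(*p,.092)).round(1) for c in S])
print(ctrl.sense()["ee_pos"])
E
```

```text
foot ((0.4935520589351654, 0.301109254360199), (0.07316292077302933, 0.08151055127382278), 0.9327284097671509)
[(array([214.8, 190.5]), 0.57), (array([251. , 229.1]), 0.84)]
0 -62 [ 0.4996 -0.0278] [array([215.1, 187. ]), array([251.8, 228.7])]
0 -32 [0.5075 0.0011] [array([213.2, 180.1]), array([239.3, 225.6])]
0 -85 [ 0.4935 -0.05  ] [array([216.6, 192.6]), array([261.4, 231. ])]
[0.4932706  0.30108357 0.3042834 ]
```

>>> jog_arm(steps=[[[0,0,-0.2,0,-55,0,-1],[0,0,-0.5,0,-110,0,-1],[0,0,-0.8,0,-165,0,-1],[0,0,-0.8,0,-220,0,-1],[0,0,-0.8,0,-275,0,-1],[0,0,-0.8,0,-330,0,-1],[0,0,-0.8,0,-354,0,-1],[0,0,-0.8,0,-354,0,-1],[0,0,-0.8,0,-354,0,-1],[0,0,-0.8,0,-354,-30,-1],[0,0,-0.8,0,-354,-45,-1],[0,0,-0.8,0,-354,-45,-1]]])

```text
time_s: 13.02
ee_pos: [0.4929, -0.0519, 0.2589]
eef_rot: [180.0, -0.1, 164.7]
force: [-0.0, -0.1, -0.8]
width: 0.19
gripper_force: 68.5
```

```bash
python3 - <<'E'
from h import *
S={c:ctrl.snapshot(c) for c in("side","top")}
t=np.array(ctrl.sense()["ee_pos"]);print(t)
print([proj(S[c],t-[0,0,.151]).round(1) for c in S])
for n in ("rod_tip","lug"):print([(n,c,np.round(r["position"],1),round(r["conf"],2)) for c in S for r in ctrl.pinpoint(c,n)])
a=cv2.resize(S["side"]["image"][110:240,160:270],(440,520),interpolation=3)
b=cv2.resize(S["top"]["image"][170:290,210:292],(355,520),interpolation=3)
cv2.imwrite("pics/r1.png",cv2.hconcat([a,b]))
E
```

```text
[ 0.49363557 -0.05248773  0.26062122]
[array([216.7, 186.5]), array([262.6, 231. ])]
[('rod_tip', 'side', array([337. , 327.8]), 0.84), ('rod_tip', 'side', array([326.2, 270.9]), 0.66), ('rod_tip', 'side', array([215.4, 187.2]), 0.47), ('rod_tip', 'top', array([395.4, 201.8]), 0.69), ('rod_tip', 'top', array([354. , 180.1]), 0.61)]
[('lug', 'top', array([169.8, 144.2]), 0.52)]
```

View pics/r1.png

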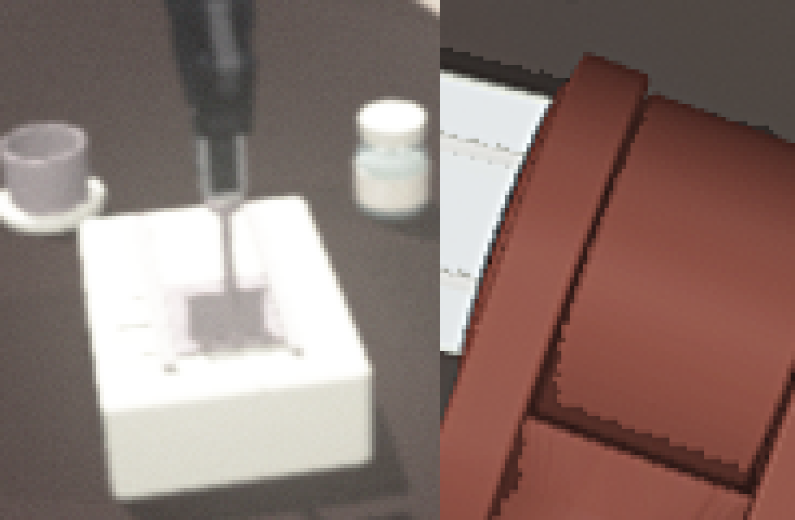

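>>> jog_arm(steps=[[[0,0,0,0,0,-13,-1],[0,0,0,0,0,-26,-1],[0,0,0,0,0,-26,-1],[0,0,0,0,0,-26,-1],[0,0,0,2,8,-26,-1],[0,0,0,4,16,-26,-1],[0,0,0,6,22,-26,-1],[0,0,0,8,28,-26,-1],[0,0,0,9,34,-26,-1],[0,0,0,9,34,-26,-1],[0,0,0,9,34,-26,-1]]])

```text
time_s: 14.7
ee_pos: [0.5026, -0.019, 0.234]
eef_rot: [-180.0, 0.0, 164.7]
force: [0.4, -2.1, 0.3]
width: 0.189
gripper_force: 68.6
```

>>> jog_arm(steps=[[[0,0,0,1,4,0,-1],[0,0,0,2,8,0,-1],[0,0,0,3,12,0,-1],[0,0,0,4,15,0,-1],[0,0,0,4,15,0,-1],[0,0,0,4,15,0,-1]]])

```text
time_s: 15.45
ee_pos: [0.5065, -0.0039, 0.234]
eef_rot: [180.0, 0.0, 164.7]
force: [0.2, -2.8, 0.2]
width: 0.187
gripper_force: 68.6
```

```bash
python3 - <<'E'
from h import *
S={c:ctrl.snapshot(c) for c in("side","top")}
r=ctrl.sense();t=np.array(r["ee_pos"]);print(t,r["force"],r["wrist_torque"])
C=np.array([.516,.032]);ey=np.array([.2649,.9643]);ex=np.array([.9643,-.2649])
print("rod local",(t[:2]-C)@ex,(t[:2]-C)@ey)
s=S["side"]
for y in(-62,-32,-2):
    for x in(-44,): print(y,"tick crop",((proj(s,(*(C+(x*ex+y*ey)/1000),.07))-[170,140])*8).round())
    print(y,"lug corners crop",[((proj(s,(*(C+(x*ex+y*ey)/1000),z))-[170,140])*8).round() for x,z in((-22,.075),(22,.075),(-22,.107),(22,.107))])
cv2.imwrite("pics/r2.png",cv2.resize(s["image"][140:215,170:260],(720,600),interpolation=3))
E
```

```text
[ 0.5064563  -0.00391654  0.23391381] [-0.16800851 -3.18536085 -0.92853959] [-0.83074061 -0.08308754 -0.00162034]
rod local 0.00031130583219138986 -0.03716244352705324
-62 tick crop [211. 461.]
-62 lug corners crop [array([287., 436.]), array([441., 416.]), array([279., 341.]), array([436., 322.])]
-32 tick crop [200. 403.]
-32 lug corners crop [array([274., 379.]), array([424., 360.]), array([266., 286.]), array([419., 268.])]
-2 tick crop [190. 349.]
-2 lug corners crop [array([262., 326.]), array([408., 308.]), array([254., 234.]), array([402., 217.])]
```

View pics/r2.png

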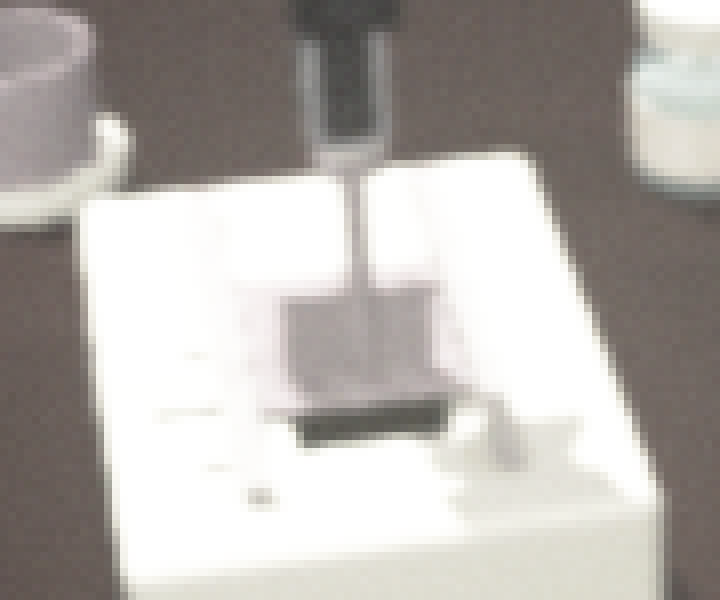

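The shutter's lug top edge (282,297)–(435,285) is about 2–3 mm short of half, against ticks at (195,355), (188,412) and (218,467). I'll nudge 2 mm and settle.

>>> jog_arm(steps=[[[0,0,0,0.5,1,0,-1],[0,0,0,0.5,2,0,-1],[0,0,0,0.5,2,0,-1],[0,0,0,0.5,2,0,-1],[0,0,0,0.5,2,0,-1],[0,0,0,0.5,2,0,-1]]])

```text
time_s: 16.3
ee_pos: [0.507, -0.0019, 0.2339]
eef_rot: [180.0, 0.0, 164.6]
force: [1.3, -3.4, 1.5]
width: 0.186
gripper_force: 68.6
```

```bash
python3 - <<'E'
from h import *
r=ctrl.sense();t=np.array(r["ee_pos"]);print(t,r["force"],r["gripper_force"],r["time_s"])
print("rod y",(t[:2]-[.516,.032])@[.2649,.9643])
s=ctrl.snapshot("side")
cv2.imwrite("pics/r3.png",cv2.resize(s["image"][140:215,170:260],(720,600),interpolation=3))
E
```

```text
[ 0.50698044 -0.00185666  0.23391394] [ 1.30441815 -3.35640575  1.51655599] 68.61919909715652 16.3
rod y -0.03503725787500458
```

View pics/r3.png

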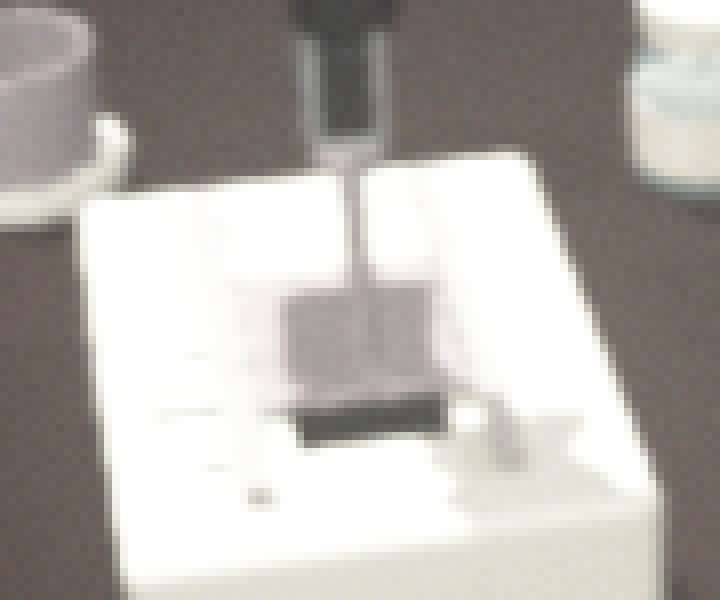

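The lug's top edge (282,293)–(432,280) now matches the predicted half position, (276,294)–(429,276). The push force is about 3 N, so I'm handing in.

```bash
python3 -c "
from rig import ctrl
print(ctrl.hand_in())"
```

```text
the job is handed in; nothing more can be done
None
```

I dipped the rod in the pot, lifted it out, and handed the job in with the gripped rod holding the shutter at about half travel (roughly 30 mm by camera and push force); no verdict came back.

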